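Load a tin on its side into the sloping tin rack behind its flip-up stop

ROBOT

A 7-joint arm with a two-finger parallel gripper is mounted at the origin on a cart in front of the work surface, level with it; the furniture and walls round the work are solid. World frame = base frame: x ahead of the robot, y to its left, z up, the work surface at z = 0. Lengths are in m, angles in degrees, forces in N, time in s.
With the tool pointing down it reaches from about 0.4 to 0.9 m from the base axis. Payload 5.6 kg.
Tool frame: the origin (TCP) lies midway between the tips of the shut fingers; the grasp point (between the pads) lies arm.grasp_offset behind it (arm.grasp_offset is the distance from the TCP to the grasp point, in m); z points along the fingers, y is the line along which they close (so a half turn about z gives the same grasp; the last joint's range is limited). The gripper opens to 92 mm and grips with 3 to 60 N. Pads are 20 mm wide; open, the fingers measure 128 mm over their backs; the gripper's body (75 mm by 189 mm) begins 69 mm behind the grasp point.
Start: joints at [-79.412, 26.786, -0.665, 91.828, 0.344, 61.387, -3.226], TCP at [0.147, 0.633, 0.183] pointing down, gripper open.
Joint ranges: [-144.91, 144.91], [-17.63, 115.5], [-89.93, 88.59], [15.96, 139.68], [-74.01, 254.01], [8.47, 105.57], [-167.45, 167.45]. Speed limits (degrees/s): [147.25, 147.25, 180, 180, 180, 180, 180].

INTERFACE

Orientations are given as a 3x3 rotation matrix whose columns are the frame's x, y, z axes.
In Python, from bench import get_state, imaging, arm gives the robot as it stands.
- The arm moves only by the tool carry_out, never from a script. Its argument "motion" is a list of rows, each a list of 3 entries, a list of its own where there are three numbers: the turn, a rotation vector about the tool's x, y, z as a fraction of full scale, then the shift along the tool's x, y, z as a fraction of full scale, then the opening, from 0 (shut) to 1 (fully open). A call has 1 to 12 rows; each row is the pose to reach, as a shift and turn from the pose commanded when the call began, along the tool's axes at that moment; what a row does not reach only later rows make up. Full scale, the value 1, is 0.5 m for a shift and pi/2 rad for a turn. A row lasts 1/8 s, in which the tool goes at most 62.5 mm and 10.7 degrees, less where a joint would pass 70% of its speed; a pose out of reach is approached as far as the arm can. A call with a number of a shift or a turn outside -1 to 1 is refused whole. A call with a gripper value outside its range is refused whole. The fingers move at their own pace and stop on an object; "force" is the grip in N (left out, the last holds). Time passes only in rows, so rows that repeat a pose let the fingers close. It gives the time, the measured TCP pose, the force, the opening and the grip force at its end, in the units of the state.
- get_state(): the state, without advancing time (a new reading comes with each control period).
- imaging.read_camera(name): name is "scene" or "top" or "wrist"; returns (picture, depth): 480x640x3 uint8, red, green, blue; 480x640 float32, m along the optical axis (not along the pixel's ray), 0 where there is no reading.
- imaging.camera_model(name): a dict with "vertical_fov" (degrees; the focal length in pixels is half the picture's height over the tangent of half this angle, whatever the lens; pixels are square), "cx", "cy" (the principal point, pixels), "dist_coeffs" ([k1, k2, p1, p2, k3] as OpenCV has them; the pictures are not rectified), "xyz" and "attitude" of the camera in the world. Camera axes: x right, y up, looking along -z (the intrinsics and any distortion apply to the point x, -y, -z); pixel columns grow to the right and rows downward; lengths in m; the calibration is good to about 2 mm. A picture is of the moment at which its call begins: read the wrist's pose just before it. camera_model takes no time and is no camera call; for the wrist camera it gives the pose at the moment of the call.
- arm.sign_off(): hands the job in; it is judged then, once.
The state is a dict: "t": time; "joint_positions": joint angles; "qd": joint speeds; "joint_torque": joint torques, N m; "tcp_pos": TCP position; "eef_rot": TCP orientation; "wrist_force": force on the tool from outside, world axes, zero at the start; "torque": the same for the moment, N m; "gripper_width": opening from 0.0 (shut) to 1.0 (fully open); "grasp_force": force on a finger pad.
Only numpy, scipy, OpenCV 4.12 (cv2) and the standard library are available. Lean on these libraries where they do the work, as an engineer would, in place of code of your own. Each camera call takes 0.05 s, during which the arm holds its last target. There are 200 camera calls.

TASK

The left lane of the sloping tin rack is empty and its steel stop is folded down, so a tin would roll straight out. Raise that stop fully with its red-knobbed side lever, then lay the tin that lies on the worktop on its side in the lane and keep hold of it until it rests against the stop, so that it neither drops nor rolls loose. Let go and leave it there, stop still up, without disturbing the two tins in the right lane.

Things in the scene. Friction and masses are not known exactly. Their poses are not given: they have to be found in the camera images.
- tin_rack: Fixed wooden rack with two sloping lanes for tins. Origin on the worktop under its middle; z up, x up the slope (away from the robot), y left. Deck 214 mm wide, 222 mm long, rising to +x at 0.20 rad, top 70 mm above the worktop at the middle (48 front, 92 back). Lanes centred at y = +62 mm (left, empty) and -62 mm (right, full), 70 mm wide between rails 9 mm above the deck.
- stop (a joint): Left lane's stop: steel flap 26 mm wide, 52 mm long, hinged at the low front end of the lane, turning together with the side lever. 0 = folded, flush in the deck, pointing up the slope; 1.62 rad = fully up against its end, square across the lane; a tin leaning on it only holds it up. Starts at 0 to 0.25; light friction (0.05 N m), stays where left.
- stop_knob (a point): Centre of the red knob on the stop's lever, left outside the rack: disc 22 mm across, 18 mm wide along the rack's y; pinch its flat faces from above, closing along that y; it may turn in the fingers. Lever: flat bar 5 mm wide, from knob to hinge, parallel to the flap. 34 mm free between knob and rack. 58 mm above the worktop when folded, 109 mm when up.
- stop_axis (a point): Point on the stop's hinge line in the lever's plane, 66 mm from the knob's centre; the line is parallel to the rack's y. At stop = 0 the lever points from here up the slope (0.20 rad above the rack's +x); it turns upward and over towards -x.
- tin: Loose tin to load: 75.4 mm diameter, 58 mm long, 0.2 to 0.36 kg, white with fruit label, lying on its side on the worktop left of the rack; it rolls easily. Origin at the centre of one flat end; its z axis is the tin's axis, pointing to the other end. Pick it from above by its two flat ends.
- tin_center (a point): Centre of the loose tin, on its axis, 29 mm from either end, 37.7 mm above the worktop while it lies there.
- lane_rest (a point): Point of the left lane (fixed to the rack) where the centre of the tin is when it lies across the lane on the deck, touching the raised stop: on the lane's middle line, 37.7 mm off the deck. There the tin's axis is parallel to the rack's y, either way round.
- tin_b: Front one of the two tins of the same kind in the right lane, resting against that lane's stop (always up). Origin at the centre of its right flat end.
- tin_c: Second tin in the right lane, resting behind the first. Origin at the centre of its right flat end.
Things that resemble listed ones, but are neither listed nor needed, are in the scene too. Leave any orange or turquoise look-alike of the tin alone.

How it is judged:
By the outcome, as a careful person would: the job done as asked, in the order asked, and still so for the second after the job is handed in, with the robot touching nothing.
It also fails if it takes over 54 s, if anything falls off the work surface, if the arm or the gripper's body presses on something with over 40 N, if the wrist force passes 120 N, or if a joint passes its speed limit or range.

## Working session

There is one attempt and no reset: what is moved stays moved. The work goes in short steps, Python scripts to look and compute and a tool call to move; the robot and the scene stay as the last step left them, time stands still between calls to the robot, and variables do not carry over. Pictures are saved under pics/ and viewed, at most 10 in all, crops included, and the job is handed in when it is done.

Besides the shell and the picture viewer there is one more tool, called after "Emit:" as name(argument=value, ...) on one line, values as JSON. carry_out: Moves the arm, as the interface text tells. Shift numbers are shares of 0.5 m and turn numbers shares of pi/2 rad, none past 1 either way. Its arguments: {"type":"object","properties":{"motion":{"type":"array","items":{"type":"array"}},"force":{"type":"number"}},"required":["motion"]}

```bash
mkdir -p pics
cat > h.py <<'E'
import numpy as np, cv2
from bench import get_state, imaging, arm
def shot(n):
    m=imaging.camera_model(n); p,d=imaging.read_camera(n); return m,p,d
def cloud(m,d):
    h,w=d.shape; f=h/2/np.tan(np.radians(m["vertical_fov"])/2)
    K=np.array([[f,0,m["cx"]],[0,f,m["cy"]],[0,0,1]])
    v,u=np.mgrid[:h,:w]
    q=cv2.undistortPoints(np.stack([u.ravel(),v.ravel()],1).astype(np.float64)[:,None],K,np.array(m["dist_coeffs"],float)).reshape(h,w,2)
    c=np.stack([q[...,0]*d,-q[...,1]*d,-d],-1)
    return c@np.array(m["attitude"]).T+np.array(m["xyz"])
E
python3 - <<'E'
from h import *
s=get_state(); print(s["t"],s["tcp_pos"],s["eef_rot"],s["gripper_width"],arm.grasp_offset)
ps=[]
for n in("scene","top"):
    m,p,d=shot(n); print(n,m); np.savez(n+".npz",p=p,d=d,P=cloud(m,d)); cv2.imwrite(f"pics/{n}1.png",p[...,::-1])
E
```

```text
0.0 [0.14669173 0.63257467 0.18224129] [[-9.74153708e-01  2.25885938e-01 -3.10973265e-04]
 [ 2.25886134e-01  9.74152161e-01 -1.73850064e-03]
 [-8.97675702e-05 -1.76381140e-03 -9.99998440e-01]] 0.9988957661441071 0.0187
scene {'vertical_fov': 54.04955803800765, 'cx': 312.69789400862754, 'cy': 238.37290082538212, 'dist_coeffs': array([-0.00982127,  0.        ,  0.        ,  0.        ,  0.        ]), 'xyz': array([0.81085141, 0.60176701, 0.65559599]), 'attitude': array([[-0.8954583 , -0.28283602,  0.34374149],
       [ 0.44501761, -0.58729376,  0.6760513 ],
       [ 0.01066557,  0.75834677,  0.65176409]])}
top {'vertical_fov': 56.80258113113234, 'cx': 321.2732419469293, 'cy': 241.46511379575148, 'dist_coeffs': array([-0.04257471,  0.        ,  0.        ,  0.        ,  0.        ]), 'xyz': array([0.46155166, 0.0202725 , 0.93933712]), 'attitude': array([[-0.0149371 ,  0.9984505 , -0.05360486],
       [-0.9998742 , -0.01520144, -0.00452697],
       [-0.00533483,  0.0535305 ,  0.99855196]])}
```

View pics/scene1.png

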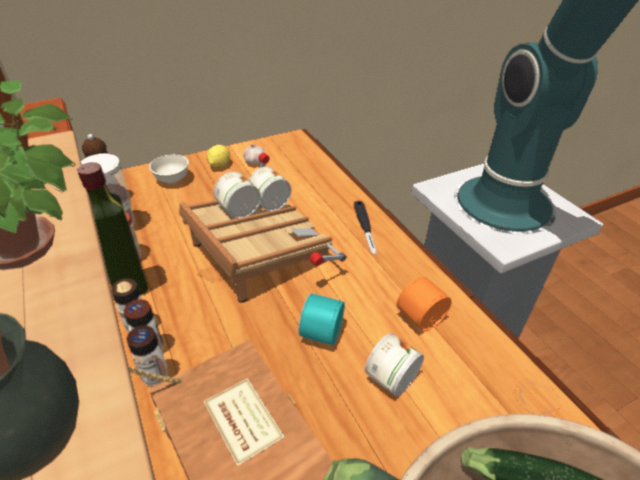

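View pics/top1.png

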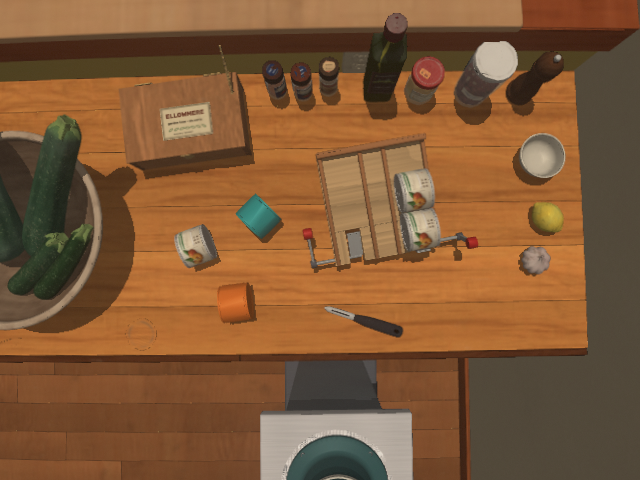

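The white tin is at top (196,246). Its look-alikes are teal (259,216), orange (236,302) and the rack tins (414,190) and (421,229). The left red knob is at (308,233); the other knob, at (472,242), belongs to the right stop. I choose the white tin and the left knob, and check both in one crop.

Run:
```python
from h import *
z=np.load("top.npz");p=z["p"];P=z["P"];v,u=np.mgrid[:480,:640]
cv2.imwrite("pics/crop1.png",cv2.resize(p[130:290,160:440,::-1],None,fx=2.8,fy=2.8,interpolation=cv2.INTER_CUBIC))
S=np.load("scene.npz")
def red(p): h=cv2.cvtColor(p,cv2.COLOR_RGB2HSV); return ((h[...,0]<5)|(h[...,0]>174))&(h[...,1]>190)&(h[...,2]>90)
for nm,D,R in(("top",z,(295,320,220,250)),("scene",S,(305,330,245,270))):
    k=red(D["p"])&(u>R[0])&(u<R[1])&(v>R[2])&(v<R[3]); Q=D["P"][k]; print(nm,k.sum(),np.median(Q,0),Q.min(0),Q.max(0))
# tin
for nm,D,R in(("top",z,(165,225,215,275)),("scene",S,(355,435,325,405))):
    Q=D["P"][(u>R[0])&(u<R[1])&(v>R[2])&(v<R[3])]; Q=Q[(Q[:,2]>.012)&(Q[:,2]<.09)]
    r=cv2.minAreaRect(Q[:,:2].astype(np.float32)); print(nm,len(Q),r,Q[:,2].max())
    T=Q[Q[:,2]>.06]; 
    if len(T)>20: print(" top strip",cv2.minAreaRect(T[:,:2].astype(np.float32)))
# rack deck: rails/deck points
Q=P[(u>312)&(u<442)&(v>130)&(v<272)];Q=Q[(Q[:,2]>.035)&(Q[:,2]<.11)]
dk=P[195:225,345:362].reshape(-1,3); c=dk.mean(0); n=np.linalg.svd(dk-c)[2][2]; n*=np.sign(n[2]); print("deck",c,n,"slope",np.arccos(n[2]),"yaw",np.degrees(np.arctan2(-n[1],-n[0])))
for (a,b) in((v>0,0),):
  pass
# tall colour free edges
Z=P[...,2]
for r in (165,180,195,210): print(r,[ (c,round(Z[r,c],3)) for c in range(312,380,3)])
# flap
Q=P[228:262,345:362]; print("flap",Q[::8,8])
for q in((316,264),(330,263),(311,248),(323,156),(420,140),(378,262)): print(q,P[q[1],q[0]])
```

```text
top 43 [0.5279564  0.05149703 0.08271138] [0.51650772 0.04377115 0.07780366] [0.53422614 0.05929597 0.08714847]
scene 108 [0.52632616 0.05651333 0.08075572] [0.51539449 0.04389714 0.06823106] [0.53422466 0.06211279 0.08570132]
top 1266 ((0.5049275755882263, 0.2811989486217499), (0.0753612145781517, 0.05905624479055405), 20.090208053588867) 0.07912798044090452
 top strip ((0.5050671100616455, 0.2811717689037323), (0.06271302700042725, 0.05885474383831024), 19.682907104492188)
scene 2269 ((0.46736931800842285, 0.2678123712539673), (0.1569143831729889, 0.05872710421681404), 19.844615936279297) 0.0783520460721765
 top strip ((0.5066263675689697, 0.28196844458580017), (0.06097472831606865, 0.05852139741182327), 19.866971969604492)
deck [ 0.57044128 -0.03930563  0.06850574] [-0.19294899 -0.04646708  0.9801079 ] slope 0.19979189352729482 yaw 13.540458240454061
165 [(312, np.float64(0.0)), (315, np.float64(0.001)), (318, np.float64(0.089)), (321, np.float64(0.093)), (324, np.float64(0.086)), (327, np.float64(0.086)), (330, np.float64(0.087)), (333, np.float64(0.09)), (336, np.float64(0.089))
[... 1951 characters left out ...]
068)), (357, np.float64(0.069)), (360, np.float64(0.069)), (363, np.float64(0.068)), (366, np.float64(0.066)), (369, np.float64(0.077)), (372, np.float64(0.065)), (375, np.float64(0.065)), (378, np.float64(0.068))]
flap [[ 0.53453515 -0.03913375  0.06063668]
 [ 0.51814379 -0.03834031  0.06796149]
 [ 0.50275515 -0.03856272  0.06021672]
 [ 0.48704925 -0.0386257   0.05482221]
 [ 0.47169959 -0.04188288  0.00119599]]
(316, 264) [0.46427651 0.03545442 0.05454858]
(330, 263) [ 0.46612108  0.00674181 -0.00167819]
(311, 248) [0.49595303 0.04472139 0.06354796]
(323, 156) [0.66877583 0.01833512 0.10722932]
(420, 140) [ 0.69907492 -0.16866731  0.1002425 ]
(378, 262) [ 0.46669604 -0.09521633 -0.00380485]
```

View pics/crop1.png

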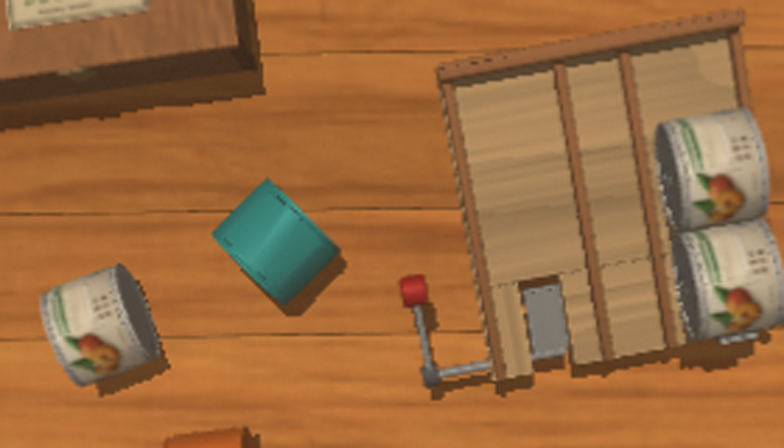

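Run:
```python
from h import *
v,u=np.mgrid[:480,:640]
for nm,R in(("top",(312,442,130,272)),("scene",(175,345,185,300))):
    z=np.load(nm+".npz");P=z["P"]
    dk0=P[165:225,340:355].reshape(-1,3) if nm=="top" else P[228:248,235:260].reshape(-1,3)
    c=dk0.mean(0); n=np.linalg.svd(dk0-c)[2][2]; n*=np.sign(n[2])
    Q=P[(u>R[0])&(u<R[1])&(v>R[2])&(v<R[3])]; h=(Q-c)@n
    D=Q[abs(h)<.003]; 
    for _ in range(3):
        c=D.mean(0); n=np.linalg.svd(D-c)[2][2]; n*=np.sign(n[2]); h=(Q-c)@n; D=Q[abs(h)<.003]
    print(nm,"slope",np.arccos(n[2]),"yaw",np.degrees(np.arctan2(-n[1],-n[0])))
    rl=Q[(h>.006)&(h<.013)]
    best=[]
    for y in np.arange(8,20,.25):
        a=np.radians(y); t=rl[:,:2]@[-np.sin(a),np.cos(a)]
        best.append((np.sum(np.histogram(t,np.arange(-.4,.2,.002))[0].astype(float)**2),y))
    y=max(best)[1]; a=np.radians(y); ex=np.array([np.cos(a),np.sin(a)]);ey=np.array([-np.sin(a),np.cos(a)])
    hh,b=np.histogram(rl[:,:2]@ey,np.arange(-.4,.2,.003)); print("yaw rails",y,[(round(b[i]+.0015,3),hh[i]) for i in range(len(hh)) if hh[i]>25])
    zl=np.median((Q[abs(h)<.003])[:,2]-np.tan(.2)*(Q[abs(h)<.003])[:,:2]@ex); print("x_rack where deck=.070:",(.070-zl)/np.tan(.2))
    k=np.array([.5275,.053]); print("knob in yawed",k@ex,k@ey)
    t=D[:,:2]@ex; print("deck x range",np.percentile(t,[.2,99.8]), "y range",np.percentile(D[:,:2]@ey,[.2,99.8]))
```

```text
top slope 1.5183267732307546 yaw 88.9407057583607
yaw rails 8.0 [(np.float64(-0.131), np.int64(32)), (np.float64(-0.128), np.int64(37)), (np.float64(-0.125), np.int64(34)), (np.float64(-0.122), np.int64(32)), (np.float64(-0.119), np.int64(31)), (np.float64(-0.116), np.int64(38)), (np.float64(-0.113), np.int64(34)), (np.float64(-0.107), np.int64(37)), (np.float64(-0.104), np.int64(46)), (np.float64(-0.101), np.int64(28))]
x_rack where deck=.070: 0.5667855230142869
knob in yawed 0.5297425806120618 -0.02092960311313128
deck x range [0.44026157 0.73815722] y range [-0.14035087 -0.04416037]
scene slope 0.6754840015903621 yaw 62.54718448373784
yaw rails 8.0 [(np.float64(-0.17), np.int64(26)), (np.float64(-0.146), np.int64(36)), (np.float64(-0.143), np.int64(71)), (np.float64(-0.14), np.int64(33)), (np.float64(-0.134), np.int64(27)), (np.float64(-0.131), np.int64(29)), (np.float64(-0.128), np.int64(30)), (np.float64(-0.125), np.int64(29))]
x_rack where deck=.070: 0.5673017423841691
knob in yawed 0.5297425806120618 -0.02092960311313128
deck x range [0.38914626 0.6856111 ] y range [-0.32109836 -0.06914612]
```

Run:
```python
from h import *
v,u=np.mgrid[:480,:640]
for nm,R in(("top",(312,442,130,272)),("scene",(175,345,185,300))):
    z=np.load(nm+".npz");P=z["P"]
    Q=P[(u>R[0])&(u<R[1])&(v>R[2])&(v<R[3])]; Q=Q[(Q[:,2]>.03)&(Q[:,2]<.115)]
    best=[]
    for y in np.arange(9,19,.25):
        a=np.radians(y); ex=np.array([np.cos(a),np.sin(a)]);ey=np.array([-ex[1],ex[0]])
        hz=Q[:,2]-np.tan(.2)*(Q[:,:2]@ex)
        hh,b=np.histogram(hz,np.arange(-.3,.2,.003)); i=hh.argmax(); z0=np.median(hz[abs(hz-b[i]-.0015)<.004])
        rl=Q[(hz-z0>.0055)&(hz-z0<.0125)]
        sc=np.sum(np.histogram(rl[:,:2]@ey,np.arange(-.4,.2,.002))[0].astype(float)**2)
        best.append((sc,y,z0))
    s,y,z0=max(best); a=np.radians(y); ex=np.array([np.cos(a),np.sin(a)]);ey=np.array([-ex[1],ex[0]])
    hz=Q[:,2]-np.tan(.2)*(Q[:,:2]@ex)-z0; rl=Q[(hz>.0055)&(hz<.0125)]
    hh,b=np.histogram(rl[:,:2]@ey,np.arange(-.4,.2,.003)); print(nm,"yaw",y,[(round(b[i]+.0015,4),int(hh[i])) for i in range(len(hh)) if hh[i]>30])
    D=Q[abs(hz)<.003]; t=D[:,:2]@ex; w=D[:,:2]@ey
    print(" xc(deck=.07)",(.07-z0)/np.tan(.2),"deck x",np.percentile(t,[.5,99.5]),"y",np.percentile(w,[.5,99.5]))
    k=np.array([.5275,.053]); print(" knob",k@ex,k@ey)
```

```text
top yaw 10.0 [(np.float64(-0.2935), 43), (np.float64(-0.2905), 52), (np.float64(-0.2875), 37), (np.float64(-0.2185), 47), (np.float64(-0.2155), 154), (np.float64(-0.2125), 169), (np.float64(-0.2095), 62), (np.float64(-0.1705), 144), (np.float64(-0.1675), 166), (np.float64(-0.1645), 108), (np.float64(-0.0925), 150), (np.float64(-0.0895), 166), (np.float64(-0.0865), 97)]
 xc(deck=.07) 0.5620167490984819 deck x [0.45356969 0.66160805] y [-0.28643205 -0.05288362]
 knob 0.528689443130287 -0.03940460280965872
scene yaw 9.75 [(np.float64(-0.2875), 41), (np.float64(-0.2845), 34), (np.float64(-0.2245), 79), (np.float64(-0.2125), 57), (np.float64(-0.2095), 111), (np.float64(-0.2065), 107), (np.float64(-0.1675), 39), (np.float64(-0.1645), 100), (np.float64(-0.1615), 151), (np.float64(-0.0895), 51), (np.float64(-0.0865), 116), (np.float64(-0.0835), 190), (np.float64(-0.0805), 31)]
 xc(deck=.07) 0.5625412962148291 deck x [0.45490758 0.67451987] y [-0.28568302  0.04365633]
 knob 0.5288563448571343 -0.03709739215028235
```

```bash
cat >> h.py <<'E'
from scipy.spatial.transform import Rotation as Ro
YAW=np.radians(10.0); EX=np.array([np.cos(YAW),np.sin(YAW),0]); EY=np.array([-EX[1],EX[0],0])
def W(x,y,z): return x*EX+y*EY+np.array([0,0,z])
def Rt(yd):  # tool down, y axis at yd degrees world
    a=np.radians(yd); y=np.array([np.cos(a),np.sin(a),0]); z=np.array([0,0,-1.]); return np.stack([np.cross(y,z),y,z],1)
def go(R0,p0,R,p):
    R0=np.array(R0); t=Ro.from_matrix(R0.T@R).as_rotvec()/(np.pi/2); s=R0.T@(np.array(p)-p0)/.5
    print([t.round(3).tolist(),s.round(4).tolist()])
E
python3 - <<'E'
from h import *
s=get_state(); go(s["eef_rot"],s["tcp_pos"],Rt(100),W(.527,-.039,.22))
E
```

```text
[[-0.001, -0.0, -0.256], [-1.0003, -0.958, -0.0737]]
```

Emit:
carry_out(motion=[[[0,0,0],[0,0,-0.075],0.45],[[-0.001,0,-0.256],[-1.0,-0.958,-0.075],0.45],[[-0.001,0,-0.256],[-1.0,-0.958,-0.075],0.45],[[-0.001,0,-0.256],[-1.0,-0.958,-0.075],0.45],[[-0.001,0,-0.256],[-1.0,-0.958,-0.075],0.45],[[-0.001,0,-0.256],[-1.0,-0.958,-0.075],0.45],[[-0.001,0,-0.256],[-1.0,-0.958,-0.075],0.45],[[-0.001,0,-0.256],[-1.0,-0.958,-0.075],0.45],[[-0.001,0,-0.256],[-1.0,-0.958,-0.075],0.45],[[-0.001,0,-0.256],[-1.0,-0.958,-0.075],0.45],[[-0.001,0,-0.256],[-1.0,-0.958,-0.075],0.45],[[-0.001,0,-0.256],[-1.0,-0.958,-0.075],0.45]])

```text
t: 1.6
tcp_pos: [0.5237, 0.0561, 0.2207]
eef_rot: [[-0.985, -0.174, 0.0], [-0.174, 0.985, 0.002], [-0.0, 0.002, -1.0]]
wrist_force: [1.6, 0.9, 0.3]
gripper_width: 0.449
grasp_force: 0.0
```

Run:
```python
from h import *
m,p,d=shot("wrist"); s=get_state(); print(s["tcp_pos"]); P=cloud(m,d); cv2.imwrite("pics/w1.png",p[...,::-1])
h=cv2.cvtColor(p,cv2.COLOR_RGB2HSV); k=((h[...,0]<5)|(h[...,0]>174))&(h[...,1]>180)&(h[...,2]>80)&(d>0)
n,l,st,ce=cv2.connectedComponentsWithStats(k.astype(np.uint8))
for i in range(1,n):
    if st[i,4]>60:
        Q=P[l==i]; C=np.stack([Q@EX,Q@EY,Q[:,2]],1); print(ce[i],st[i,4],np.percentile(C,[2,50,98],axis=0).round(4).tolist())
np.savez("w1.npz",p=p,P=P)
```

```text
[0.52755021 0.04691853 0.22099782]
[312.7295082  211.00819672] 366 [[0.5141, -0.0483, 0.0765], [0.521, -0.041, 0.0817], [0.5326, -0.0328, 0.0843]]
[ 34.13986014 437.63636364] 143 [[0.7568, -0.3471, 0.0887], [0.759, -0.3313, 0.0946], [0.7624, -0.3198, 0.0984]]
```

View pics/w1.png

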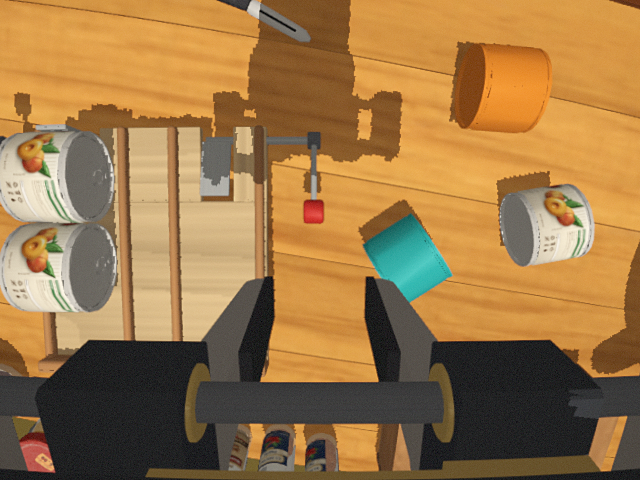

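Emit:
carry_out(motion=[[[0,0,0],[0.004,-0.002,0.1],0.42],[[0,0,0],[0.004,-0.002,0.2],0.42],[[0,0,0],[0.004,-0.002,0.28],0.42],[[0,0,0],[0.004,-0.002,0.33],0.42],[[0,0,0],[0.004,-0.002,0.33],0.42],[[0,0,0],[0.004,-0.002,0.33],0.42],[[0,0,0],[0.004,-0.002,0.33],0.1],[[0,0,0],[0.004,-0.002,0.33],0.1],[[0,0,0],[0.004,-0.002,0.33],0.1],[[0,0,0],[0.004,-0.002,0.33],0.1]], force=15)

```text
t: 2.9
tcp_pos: [0.5213, 0.0567, 0.0559]
eef_rot: [[-0.985, -0.173, 0.0], [-0.173, 0.985, 0.002], [-0.001, 0.002, -1.0]]
wrist_force: [0.4, 0.5, -0.3]
gripper_width: 0.1
grasp_force: 0.0
```

Run:
```python
from h import *
m,p,d=shot("wrist"); s=get_state(); print(s["tcp_pos"],s["wrist_force"],s["gripper_width"],s["grasp_force"],s["tcp_pos"]@EX,s["tcp_pos"]@EY)
m2,p2,d2=shot("top"); 
cv2.imwrite("pics/w2.png",np.hstack([p[100:400,140:540],cv2.resize(p2[190:290,270:403],(400,300))])[...,::-1])
s=get_state(); print(s["tcp_pos"],s["qd"])
```

```text
[0.52128435 0.05670821 0.05581677] [-0.3286552  -0.06553659  0.33022736] 0.09770375836928798 0.0 0.5232121476069611 -0.03467339738978362
[0.52126714 0.05666599 0.05577295] [-0.00267662  0.10826365  0.04482756  0.05273228  0.10611942 -0.09888478
 -0.07742107]
```

View pics/w2.png

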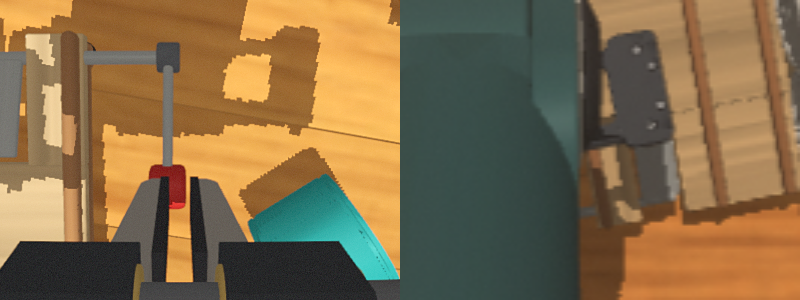

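Run:
```python
from h import *
m,p,d=shot("wrist"); P=cloud(m,d)
C=np.stack([P@EX,P@EY,P[...,2]],-1)
h=cv2.cvtColor(p,cv2.COLOR_RGB2HSV); k=((h[...,0]<5)|(h[...,0]>174))&(h[...,1]>150)&(h[...,2]>60)&(d>0)
v,u=np.mgrid[:480,:640]; k&=(u>270)&(u<350)&(v>240)&(v<330)
print(k.sum(),np.percentile(C[k],[2,50,98],axis=0).round(4).tolist())
for q in((307,157),(307,200),(307,240),(300,280),(298,300),(333,300),(333,285),(300,268),(316,270),(312,300),(312,285)): print(q,p[q[1],q[0]],C[q[1],q[0]].round(4))
```

```text
876 [[0.5131, -0.0478, 0.0736], [0.5173, -0.037, 0.0806], [0.5316, -0.0324, 0.0929]]
(307, 157) [71 69 68] [ 0.4631 -0.0406  0.0541]
(307, 200) [123 121 116] [ 0.4837 -0.0406  0.059 ]
(307, 240) [121 119 116] [ 0.5018 -0.0405  0.0675]
(300, 280) [64 61 59] [ 0.5144 -0.0432  0.0884]
(298, 300) [34 35 33] [ 0.5129 -0.0429  0.1128]
(333, 300) [30 25 30] [ 0.513  -0.0293  0.1126]
(333, 285) [30 25 23] [ 0.5132 -0.0288  0.097 ]
(300, 268) [128  33  23] [ 0.5137 -0.0438  0.0748]
(316, 270) [130  34  27] [ 0.5141 -0.0361  0.0764]
(312, 300) [132  30  26] [ 0.5264 -0.038   0.0832]
(312, 285) [142  36  35] [ 0.5196 -0.038   0.0816]
```

Run:
```python
from h import *
m,p,d=shot("wrist"); s=get_state(); R=np.array(s["eef_rot"]); t=np.array(s["tcp_pos"])
A=np.array(m["attitude"]); print("cam in tool",R.T@(m["xyz"]-t), (R.T@A).round(3).tolist())
f=240/np.tan(np.radians(m["vertical_fov"])/2)
for z in(-.03,-.0187,0):
  c=A.T@(t+R@[0,0,z]-m["xyz"]); print(z,c[0]/-c[2]*f+m["cx"], -c[1]/-c[2]*f+m["cy"])
P=cloud(m,d); L=(P-t)@R
for q in((333,281),(333,290),(333,310),(298,284)): print(q,L[q[1],q[0]].round(4),d[q[1],q[0]])
w=np.load("w1.npz")
m3,p3,d3=shot("scene"); cv2.imwrite("pics/s2.png",cv2.resize(p3[190:310,240:400],(800,600),interpolation=cv2.INTER_CUBIC)[...,::-1])
```

```text
cam in tool [ 7.61390455e-02  2.89368082e-06 -2.00559793e-01] [[0.0, 0.962, 0.271], [1.0, -0.0, -0.0], [-0.0, 0.271, -0.962]]
-0.03 318.90633140883784 295.70314482487316
-0.0187 318.9069885017543 286.09845612926813
0 318.9079289808762 272.35152785748085
(333, 281) [ 0.01    0.0061 -0.0369] 0.17549656
(333, 290) [ 0.0098  0.0058 -0.0464] 0.166366
(333, 310) [ 0.0095  0.0052 -0.0643] 0.14920627
(298, 284) [ 0.0095 -0.009  -0.039 ] 0.17356543
```

View pics/s2.png

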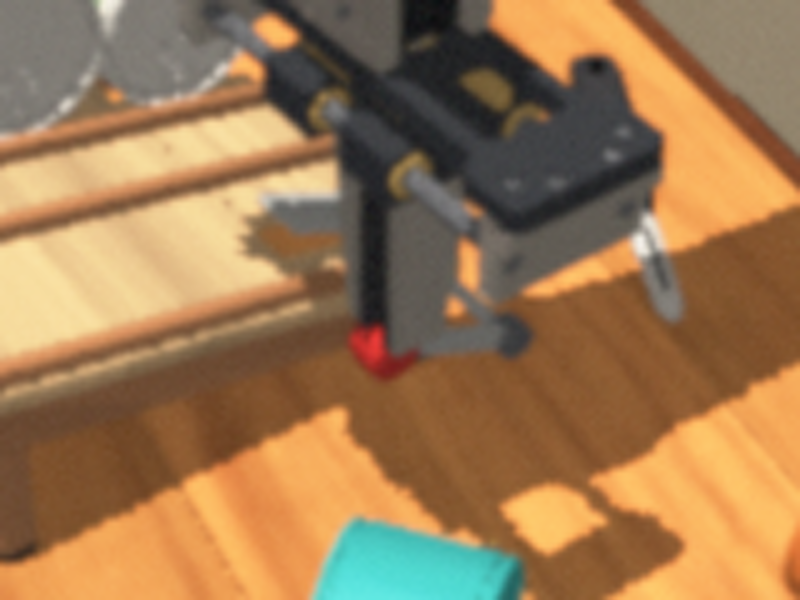

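Run:
```python
from h import *
m,p,d=shot("scene"); P=cloud(m,d); s=get_state(); R=np.array(s["eef_rot"]); t=np.array(s["tcp_pos"]); L=(P-t)@R
for q in((313,235),(315,250),(322,250),(322,256),(322,258),(322,260),(322,262),(317,262),(328,255),(328,258)): print(q,p[q[1],q[0]],P[q[1],q[0]].round(4),L[q[1],q[0]].round(4))
A=np.array(m["attitude"]);f=240/np.tan(np.radians(m["vertical_fov"])/2)
for z in(-.05,-.0187,0):
  c=A.T@(t+R@[0,0,z]-m["xyz"]); print(z,c[0]/-c[2]*f+m["cx"], -c[1]/-c[2]*f+m["cy"])
```

```text
(313, 235) [37 37 38] [0.531  0.0524 0.1334] [-0.009  -0.0058 -0.0778]
(315, 250) [30 27 31] [0.5269 0.0529 0.0974] [-0.0049 -0.0047 -0.0418]
(322, 250) [96 90 84] [0.5261 0.0775 0.1172] [-0.0085  0.0197 -0.0615]
(322, 256) [96 90 83] [0.5251 0.0763 0.1019] [-0.0073  0.0187 -0.0462]
(322, 258) [97 90 83] [0.5248 0.076  0.0968] [-0.007   0.0185 -0.0411]
(322, 260) [110  58  53] [0.5151 0.0584 0.073 ] [ 0.0057  0.0028 -0.0174]
(322, 262) [116  51  33] [0.5159 0.0601 0.0699] [ 0.0046  0.0043 -0.0142]
(317, 262) [130  36  32] [0.5268 0.0613 0.0754] [-0.0063  0.0037 -0.0198]
(328, 255) [98 90 81] [0.5107 0.0717 0.0946] [ 0.0077  0.0167 -0.0389]
(328, 258) [102 102  99] [0.4984 0.0505 0.0646] [ 0.0235 -0.0021 -0.0089]
-0.05 318.9077847574595 246.88091285535987
-0.0187 318.58559575549253 259.8783519225675
0 318.40039596982325 267.3495036838033
```

Both cameras put the real fingertips about 36 mm behind the reported TCP, so the fingers closed just above the knob. I'll open, shift 5 mm towards the rack, go 37 mm lower, and pinch.

Emit:
carry_out(motion=[[[0,0,0],[0,-0.011,0],0.42],[[0,0,0],[0,-0.011,0],0.42],[[0,0,0],[0,-0.011,0],0.42],[[0,0,0],[0,-0.011,0.03],0.42],[[0,0,0],[0,-0.011,0.06],0.42],[[0,0,0],[0,-0.011,0.074],0.42],[[0,0,0],[0,-0.011,0.074],0.42],[[0,0,0],[0,-0.011,0.074],0.1],[[0,0,0],[0,-0.011,0.074],0.1],[[0,0,0],[0,-0.011,0.074],0.1],[[0,0,0],[0,-0.011,0.074],0.1]], force=15)

```text
t: 4.58
tcp_pos: [0.5226, 0.0511, 0.019]
eef_rot: [[-0.985, -0.173, 0.001], [-0.173, 0.985, 0.002], [-0.001, 0.001, -1.0]]
wrist_force: [0.3, -1.7, 0.5]
gripper_width: 0.194
grasp_force: 15.0
```

Emit:
carry_out(motion=[[[0,0,0],[0.011,0,-0.019],0.1],[[0,0,0],[0.023,0,-0.034],0.1],[[0,0,0],[0.038,0,-0.048],0.1],[[0,0,0],[0.054,0,-0.059],0.1],[[0,0,0],[0.072,0,-0.067],0.1],[[0,0,0],[0.091,0,-0.073],0.1],[[0,0,0],[0.11,0,-0.076],0.1],[[0,0,0],[0.13,0,-0.076],0.1],[[0,0,0],[0.15,0,-0.073],0.1],[[0,0,0],[0.157,0,-0.071],0.1],[[0,0,0],[0.157,0,-0.071],0.1],[[0,0,0],[0.157,0,-0.071],0.1]])

```text
t: 6.08
tcp_pos: [0.4432, 0.0374, 0.0542]
eef_rot: [[-0.985, -0.173, -0.003], [-0.173, 0.985, 0.001], [0.002, 0.002, -1.0]]
wrist_force: [-1.4, -2.9, 9.0]
gripper_width: 0.192
grasp_force: 15.0
```

Emit:
carry_out(motion=[[[0,0,0],[0,0,0],0.4],[[0,0,0],[0,0,0],0.4],[[0,0,0],[0,0,0],0.4],[[0,0,0],[0,0,-0.1],0.4],[[0,0,0],[0,0,-0.2],0.4],[[0,0,0],[0,0,-0.3],0.4],[[0,0,0],[0,0,-0.36],0.8],[[0,0,0],[0,0,-0.36],1],[[0,0,0],[0,0,-0.36],1]])

```text
t: 7.2
tcp_pos: [0.4439, 0.0374, 0.233]
eef_rot: [[-0.985, -0.174, -0.002], [-0.174, 0.985, 0.001], [0.002, 0.002, -1.0]]
wrist_force: [0.6, -0.1, 0.1]
gripper_width: 0.702
grasp_force: 0.0
```

Run:
```python
from h import *
m,p,d=shot("scene"); P=cloud(m,d); cv2.imwrite("pics/s3.png",cv2.resize(p[170:320,220:420],(800,600),interpolation=cv2.INTER_CUBIC)[...,::-1])
C=np.stack([P@EX,P@EY,P[...,2]],-1)
h=cv2.cvtColor(p,cv2.COLOR_RGB2HSV); v,u=np.mgrid[:480,:640]
k=((h[...,0]<5)|(h[...,0]>174))&(h[...,1]>180)&(h[...,2]>80)&(u>290)&(v>190)
print(np.percentile(C[k],[2,50,98],axis=0).round(4).tolist())
F=C[(C[...,1]>-.14)&(C[...,1]<-.115)&(C[...,0]>.43)&(C[...,0]<.49)&(C[...,2]>.06)&(C[...,2]<.13)]; print("flap",len(F),np.percentile(F,[2,50,98],axis=0).round(4).tolist() if len(F) else 0)
s=get_state(); t=s["tcp_pos"]; print(t,s["t"])
go(s["eef_rot"],t,Rt(109.8),[.506,.2815,.235])
```

```text
[[0.4434, -0.0455, 0.106], [0.4531, -0.0344, 0.1166], [0.4607, -0.03, 0.1218]]
flap 164 [[0.4508, -0.1391, 0.0604], [0.4563, -0.1268, 0.0793], [0.4614, -0.1152, 0.0967]]
[0.44373232 0.03727591 0.23270941] 7.25
[[0.001, -0.002, -0.109], [-0.2074, 0.4594, -0.0045]]
```

View pics/s3.png

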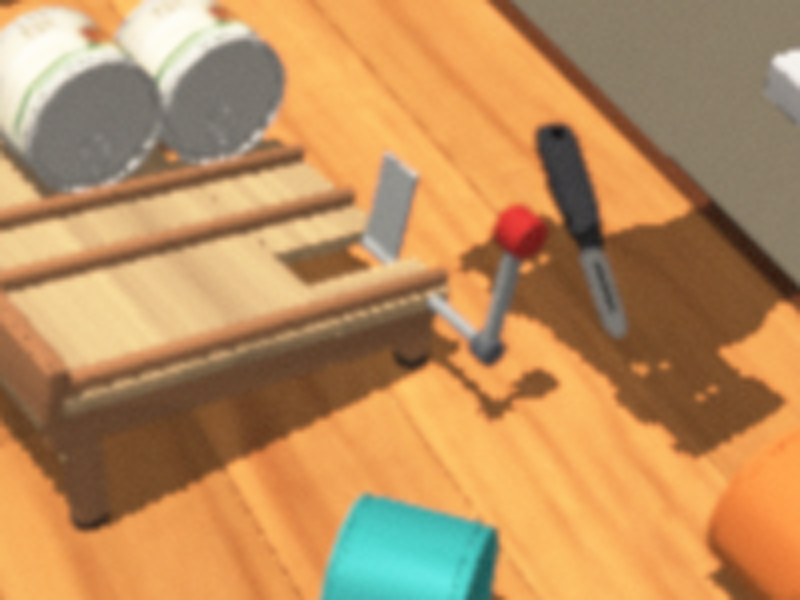

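Emit:
carry_out(motion=[[[0.001,-0.002,-0.109],[-0.207,0.459,0],1],[[0.001,-0.002,-0.109],[-0.207,0.459,0],1],[[0.001,-0.002,-0.109],[-0.207,0.459,0],1],[[0.001,-0.002,-0.109],[-0.207,0.459,0],1],[[0.001,-0.002,-0.109],[-0.207,0.459,0],1],[[0.001,-0.002,-0.109],[-0.207,0.459,0],1],[[0.001,-0.002,-0.109],[-0.207,0.459,0],1],[[0.001,-0.002,-0.109],[-0.207,0.459,0],1]])

```text
t: 8.25
tcp_pos: [0.5072, 0.2799, 0.2348]
eef_rot: [[-0.942, -0.337, 0.004], [-0.337, 0.942, 0.001], [-0.004, -0.0, -1.0]]
wrist_force: [0.1, 0.1, -0.1]
gripper_width: 1.0
grasp_force: 0.0
```

Run:
```python
from h import *
m,p,d=shot("wrist"); s=get_state(); P=cloud(m,d); t=s["tcp_pos"]; print(t)
Q=P[np.hypot(P[...,0]-.506,P[...,1]-.2815)<.065]; Q=Q[(Q[:,2]>.06)&(Q[:,2]<.09)]
r=cv2.minAreaRect(Q[:,:2].astype(np.float32)); print(len(Q),r,Q[:,2].max())
# rack rails seen from here
C=np.stack([P@EX,P@EY,P[...,2]],-1).reshape(-1,3)
hz=C[:,2]-(.07+np.tan(.2)*(C[:,0]-.562)); k=(hz>.0055)&(hz<.0125)&(C[:,0]>.47)&(C[:,0]<.66)&(C[:,1]<-.06)&(C[:,1]>-.2)
hh,b=np.histogram(C[k,1],np.arange(-.2,-.06,.003)); print([(round(b[i]+.0015,4),int(hh[i])) for i in range(len(hh)) if hh[i]>30])
dk=C[(C[:,0]>.53)&(C[:,0]<.64)&(C[:,1]<-.1)&(C[:,1]>-.155)]; print("deck hz",len(dk),np.median(dk[:,2]-(.07+np.tan(.2)*(dk[:,0]-.562))))
go(s["eef_rot"],t,Rt(90+r[2] if r[2]<45 else r[2]),[*r[0],-.014])
```

```text
[0.50716933 0.28021214 0.23489824]
3764 ((0.5035531520843506, 0.2810536026954651), (0.05958293378353119, 0.05754150077700615), 20.354238510131836) 0.07648089382517365
[(np.float64(-0.0935), 100), (np.float64(-0.0905), 543), (np.float64(-0.0875), 836), (np.float64(-0.0845), 300)]
deck hz 2691 -0.0017728245239793383
[[-0.0, 0.003, -0.007], [0.0082, 0.0042, 0.4978]]
```

Emit:
carry_out(motion=[[[0,0.003,-0.007],[0.007,0.003,0.1],1],[[0,0.003,-0.007],[0.007,0.003,0.2],1],[[0,0.003,-0.007],[0.007,0.003,0.3],1],[[0,0.003,-0.007],[0.007,0.003,0.4],1],[[0,0.003,-0.007],[0.007,0.003,0.46],1],[[0,0.003,-0.007],[0.007,0.003,0.495],1],[[0,0.003,-0.007],[0.007,0.003,0.495],1],[[0,0.003,-0.007],[0.007,0.003,0.495],1]], force=20)

```text
t: 9.3
tcp_pos: [0.5052, 0.2823, -0.0116]
eef_rot: [[-0.937, -0.349, 0.001], [-0.349, 0.937, 0.001], [-0.001, 0.0, -1.0]]
wrist_force: [0.4, 0.7, -1.0]
gripper_width: 1.0
grasp_force: 0.0
```

Emit:
carry_out(motion=[[[0,0,0],[0,0,0],0.5],[[0,0,0],[0,0,0],0.5],[[0,0,0],[0,0,0],0.5],[[0,0,0],[0,0,0],0.5],[[0,0,0],[0,0,0],0.5]], force=20)

```text
t: 9.93
tcp_pos: [0.5043, 0.2818, -0.0127]
eef_rot: [[-0.937, -0.349, -0.001], [-0.349, 0.937, -0.001], [0.001, -0.0, -1.0]]
wrist_force: [0.4, -0.6, 2.9]
gripper_width: 0.63
grasp_force: 20.0
```

Emit:
carry_out(motion=[[[0,0,0],[0,0,-0.06],0.5],[[0,0,0],[0,0,-0.16],0.5],[[0,0,0],[0,0,-0.26],0.5],[[0,0,0],[0,0,-0.34],0.5],[[0,0,0],[0,0,-0.36],0.5],[[0,0,0],[0,0,-0.36],0.5]], force=30)

```text
t: 10.68
tcp_pos: [0.5037, 0.2817, 0.1662]
eef_rot: [[-0.937, -0.349, -0.002], [-0.349, 0.937, -0.001], [0.002, -0.0, -1.0]]
wrist_force: [-1.4, 0.9, -3.1]
gripper_width: 0.626
grasp_force: 30.0
```

Run:
```python
from h import *
s=get_state(); print(s["tcp_pos"],s["wrist_force"],s["gripper_width"])
go(s["eef_rot"],s["tcp_pos"],Rt(100),W(.52,-.1275,.165))
```

```text
[0.50369808 0.28173165 0.1661731 ] [-1.42616028  0.8740177  -3.08429726] 0.6260350342279677
[[-0.0, -0.001, 0.116], [0.1641, -0.6154, 0.003]]
```

Held; moving over the lane.

Emit:
carry_out(motion=[[[0,-0.001,0.116],[0.04,-0.1,0],0.5],[[0,-0.001,0.116],[0.08,-0.2,0],0.5],[[0,-0.001,0.116],[0.11,-0.3,0],0.5],[[0,-0.001,0.116],[0.14,-0.4,0],0.5],[[0,-0.001,0.116],[0.15,-0.5,0],0.5],[[0,-0.001,0.116],[0.16,-0.58,0],0.5],[[0,-0.001,0.116],[0.164,-0.615,0],0.5],[[0,-0.001,0.116],[0.164,-0.615,0],0.5],[[0,-0.001,0.116],[0.164,-0.615,0],0.5],[[0,-0.001,0.116],[0.164,-0.615,0],0.5]])

```text
t: 11.92
tcp_pos: [0.5344, -0.033, 0.167]
eef_rot: [[-0.984, -0.176, 0.0], [-0.176, 0.984, 0.0], [-0.0, 0.0, -1.0]]
wrist_force: [0.4, -0.1, -1.8]
gripper_width: 0.625
grasp_force: 30.0
```

Run:
```python
from h import *
m,p,d=shot("wrist"); s=get_state(); t=s["tcp_pos"]; print(t@EX,t@EY,t[2]); P=cloud(m,d)
cv2.imwrite("pics/w3.png",p[...,::-1])
C=np.stack([P@EX,P@EY,P[...,2]],-1)
F=C.reshape(-1,3); F=F[(F[:,1]>-.137)&(F[:,1]<-.118)&(F[:,0]>.43)&(F[:,0]<.48)&(F[:,2]>.058)&(F[:,2]<.11)]
for z in(.065,.075,.085,.095): g=F[abs(F[:,2]-z)<.005]; print(z,len(g),np.median(g[:,0]) if len(g) else 0)
go(s["eef_rot"],t,Rt(100),W(.507,-.1275,.060))
```

```text
0.5206757195672769 -0.12557946256102206 0.1671776859938639
0.065 62 0.45939835975680754
0.075 78 0.45718142640871606
0.085 80 0.4547225616084233
0.095 230 0.45081948007441097
[[0.0, 0.0, 0.001], [0.0275, -0.0038, 0.2143]]
```

View pics/w3.png

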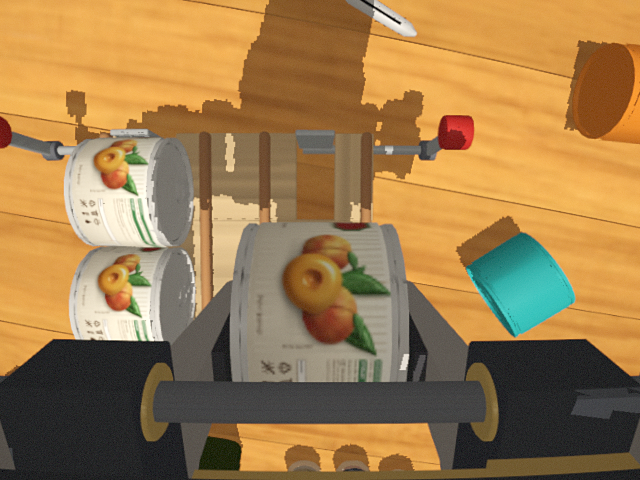

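Emit:
carry_out(motion=[[[0,0,0],[0.014,-0.004,0.06],0.5],[[0,0,0],[0.027,-0.004,0.12],0.5],[[0,0,0],[0.027,-0.004,0.17],0.5],[[0,0,0],[0.027,-0.004,0.21],0.5],[[0,0,0],[0.027,-0.004,0.23],0.5],[[0,0,0],[0.027,-0.004,0.23],0.5],[[0,0,0],[0.027,-0.004,0.23],0.5],[[0,0,0],[0.027,-0.004,0.23],0.5]])

```text
t: 12.98
tcp_pos: [0.5225, -0.0391, 0.053]
eef_rot: [[-0.985, -0.173, 0.002], [-0.173, 0.985, -0.0], [-0.002, -0.001, -1.0]]
wrist_force: [-0.3, -0.6, -2.4]
gripper_width: 0.625
grasp_force: 30.0
```

Emit:
carry_out(motion=[[[0,0,0],[0,0,0.004],0.5],[[0,0,0],[0,0,0.006],0.5],[[0,0,0],[0,0,0.006],0.5],[[0,0,0],[0,0,0.006],0.5]])

```text
t: 13.48
tcp_pos: [0.5218, -0.0393, 0.0492]
eef_rot: [[-0.985, -0.173, 0.001], [-0.173, 0.985, -0.0], [-0.0, -0.0, -1.0]]
wrist_force: [0.5, 0.5, -1.4]
gripper_width: 0.626
grasp_force: 30.0
```

Emit:
carry_out(motion=[[[0,0,0],[0,0,0.003],0.5],[[0,0,0],[0,0,0.005],0.5],[[0,0,0],[0,0,0.005],0.5],[[0,0,0],[0,0,0.005],0.5]])

```text
t: 13.98
tcp_pos: [0.5218, -0.0392, 0.0469]
eef_rot: [[-0.985, -0.173, 0.001], [-0.173, 0.985, -0.0], [-0.001, -0.0, -1.0]]
wrist_force: [-1.2, -0.3, 3.0]
gripper_width: 0.629
grasp_force: 30.0
```

Emit:
carry_out(motion=[[[0,0,0],[0.004,0,0],0.5],[[0,0,0],[0.01,0,0.001],0.5],[[0,0,0],[0.016,0,0.002],0.5],[[0,0,0],[0.021,0,0.003],0.5],[[0,0,0],[0.021,0,0.003],0.5],[[0,0,0],[0.021,0,0.003],0.5]])

```text
t: 14.72
tcp_pos: [0.5116, -0.041, 0.0453]
eef_rot: [[-0.985, -0.173, 0.001], [-0.173, 0.985, -0.0], [-0.001, -0.0, -1.0]]
wrist_force: [0.5, 0.7, -1.8]
gripper_width: 0.63
grasp_force: 30.0
```

Emit:
carry_out(motion=[[[0,0,0],[0.002,0,0.0004],0.5],[[0,0,0],[0.003,0,0.0006],0.5],[[0,0,0],[0.003,0,0.0006],0.5],[[0,0,0],[0.003,0,0.0006],0.5]])

```text
t: 15.22
tcp_pos: [0.5101, -0.0413, 0.0449]
eef_rot: [[-0.985, -0.173, 0.001], [-0.173, 0.985, -0.0], [-0.001, -0.0, -1.0]]
wrist_force: [-0.1, -0.6, -2.1]
gripper_width: 0.633
grasp_force: 30.0
```

Emit:
carry_out(motion=[[[0,0,0],[0.002,0,0.0004],0.5],[[0,0,0],[0.003,0,0.0006],0.5],[[0,0,0],[0.003,0,0.0006],0.5],[[0,0,0],[0.003,0,0.0006],0.5]])

```text
t: 15.72
tcp_pos: [0.5085, -0.0415, 0.0446]
eef_rot: [[-0.985, -0.173, 0.001], [-0.173, 0.985, -0.0], [-0.001, -0.0, -1.0]]
wrist_force: [0.5, 0.4, -1.7]
gripper_width: 0.63
grasp_force: 30.0
```

Emit:
carry_out(motion=[[[0,0,0],[0.002,0,0.0006],0.5],[[0,0,0],[0.003,0,0.001],0.5],[[0,0,0],[0.003,0,0.001],0.5]])

```text
t: 16.1
tcp_pos: [0.507, -0.0418, 0.0441]
eef_rot: [[-0.985, -0.173, 0.001], [-0.173, 0.985, -0.0], [-0.0, -0.0, -1.0]]
wrist_force: [-0.1, -0.5, -2.2]
gripper_width: 0.629
grasp_force: 30.0
```

Emit:
carry_out(motion=[[[0,0,0],[0.002,0,0.0006],0.5],[[0,0,0],[0.003,0,0.001],0.5],[[0,0,0],[0.003,0,0.001],0.5]])

```text
t: 16.48
tcp_pos: [0.5061, -0.042, 0.0439]
eef_rot: [[-0.985, -0.173, 0.002], [-0.173, 0.985, -0.0], [-0.002, -0.001, -1.0]]
wrist_force: [1.1, 0.7, -1.9]
gripper_width: 0.629
grasp_force: 30.0
```

Emit:
carry_out(motion=[[[0,0,0],[0.002,0,0.0006],0.5],[[0,0,0],[0.002,0,0.001],0.5],[[0,0,0],[0.002,0,0.001],0.5]])

```text
t: 16.85
tcp_pos: [0.5062, -0.042, 0.0438]
eef_rot: [[-0.985, -0.174, 0.004], [-0.174, 0.985, -0.0], [-0.003, -0.001, -1.0]]
wrist_force: [5.1, 1.7, 2.3]
gripper_width: 0.628
grasp_force: 30.0
```

Emit:
carry_out(motion=[[[0,0,0],[0,0,0.001],0.5],[[0,0,0],[0,0,0.002],0.5],[[0,0,0],[0,0,0.002],0.5]])

```text
t: 17.23
tcp_pos: [0.5062, -0.042, 0.0437]
eef_rot: [[-0.985, -0.174, 0.004], [-0.174, 0.985, 0.0], [-0.004, -0.0, -1.0]]
wrist_force: [2.4, 2.8, 11.4]
gripper_width: 0.629
grasp_force: 30.0
```

Emit:
carry_out(motion=[[[0,0,0],[0,0,-0.001],0.5],[[0,0,0],[0,0,-0.0015],0.5],[[0,0,0],[0,0,-0.0015],0.5],[[0,0,0],[0,0,-0.0015],0.5]], force=5)

```text
t: 17.73
tcp_pos: [0.5061, -0.0421, 0.0436]
eef_rot: [[-0.985, -0.173, 0.003], [-0.173, 0.985, -0.0], [-0.003, -0.001, -1.0]]
wrist_force: [5.0, 1.3, 6.2]
gripper_width: 0.632
grasp_force: 5.0
```

Emit:
carry_out(motion=[[[0,0,0],[0,0,0],0.66],[[0,0,0],[0,0,0],0.7],[[0,0,0],[0,0,0],0.75],[[0,0,0],[0,0,0],0.85],[[0,0,0],[0,0,0],0.85],[[0,0,0],[0,0,0],0.85]])

```text
t: 18.48
tcp_pos: [0.5045, -0.0423, 0.0429]
eef_rot: [[-0.985, -0.173, 0.0], [-0.173, 0.985, -0.0], [-0.0, -0.0, -1.0]]
wrist_force: [-0.7, 0.0, 0.4]
gripper_width: 0.851
grasp_force: 0.0
```

Emit:
carry_out(motion=[[[0,0,0],[0,0,-0.03],0.85],[[0,0,0],[0,0,-0.08],0.85],[[0,0,0],[0,0,-0.16],0.85],[[0,0,0],[0,0,-0.26],0.85],[[0,0,0],[0,0,-0.34],0.85],[[0,0,0],[0,0,-0.34],0.85],[[0,0,0],[0,0,-0.34],0.85]])

```text
t: 19.35
tcp_pos: [0.504, -0.0421, 0.2129]
eef_rot: [[-0.985, -0.173, 0.001], [-0.173, 0.985, -0.0], [-0.001, -0.0, -1.0]]
wrist_force: [-0.7, 0.1, -1.5]
gripper_width: 0.851
grasp_force: 0.0
```

Run:
```python
from h import *
m,p,d=shot("scene"); m2,p2,d2=shot("wrist")
cv2.imwrite("pics/fin.png",np.hstack([cv2.resize(p[140:300,180:380],(400,320),interpolation=cv2.INTER_CUBIC),cv2.resize(p2,(400,320))])[...,::-1])
```

```text
(no output)
```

View pics/fin.png

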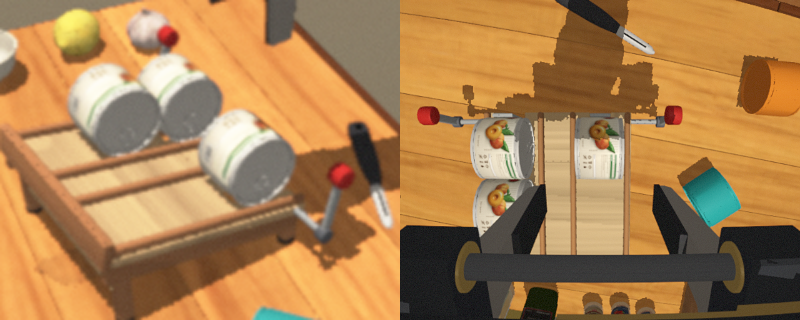

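The picture shows the tin at (250,155) in the left lane, against the raised stop with its lever up. The right-lane tins are undisturbed and the gripper is clear.

```bash
python3 -c "
from bench import arm
print(arm.sign_off())"
```

```text
the job is handed in; nothing more can be done
None
```

The job is handed in after about 19 of the 54 s: the stop is fully up, the white tin rests against it in the left lane, and the final pictures show the right-lane tins in place and the gripper clear.

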